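Transfer sample bottles to the test tray in reverse order

TASK

Move the four amber sample containers from the black incoming tray into the white test tray in reverse order, so that the last to come in is tested first: the one next to the incoming tray's upright end plate goes into the compartment furthest from the test tray's end plate, the next one into the compartment beside it, and so on, one container to a compartment. Stand each upright and flat on the compartment floor, setting it down rather than dropping it.

Things in the scene. Friction and masses are not known exactly. Their poses are not given: they have to be found in the camera images.
- vial_tall: slim round amber glass bottle with a narrow white cap: diameter 28 mm up to 58 mm height, shoulder to 66 mm, cap diameter 20 mm, 84 mm tall overall. Origin at the centre of its underside, z up along the bottle. It is closed and rigid, 38 to 126 g; at the start it stands upright on its own grey plastic pad, its x and y axes within 0.1 rad of those of in_tray. Grip it across the amber glass part, along its x axis (across the row).
- vial_jar: wide round amber glass jar with a broad white lid: glass diameter 36 mm up to 48 mm height, lid diameter 38 mm, 66 mm tall overall. Origin at the centre of its underside, z up along the bottle. It is closed and rigid, 38 to 126 g; at the start it stands upright on its own grey plastic pad, its x and y axes within 0.1 rad of those of in_tray. Grip it across the amber glass part, along its x axis (across the row).
- vial_square: square amber glass bottle with a round white cap: glass 30 x 30 mm up to 56 mm height, cap diameter 22 mm, 78 mm tall overall. Origin at the centre of its underside, z up along the bottle. It is closed and rigid, 38 to 126 g; at the start it stands upright on its own grey plastic pad, its x and y axes within 0.1 rad of those of in_tray. Grip it across the amber glass part, along its x axis (across the row).
- vial_flat: flat oblong amber glass bottle with a small round white cap: glass 22 mm along its x, 38 mm along its y, up to 56 mm height, cap diameter 18 mm, 74 mm tall overall. Origin at the centre of its underside, z up along the bottle. It is closed and rigid, 38 to 126 g; at the start it stands upright on its own grey plastic pad, its x and y axes within 0.1 rad of those of in_tray. Grip it across the amber glass part, along its x axis (across the row).
- pad_tall: round grey plastic pad, diameter 42 mm, under vial_tall at the start, 3 mm thick, fixed on the floor of in_tray, partly hidden by that container but wider all round. It never moves and so still shows that container's place in the row after the container has gone. Origin at the centre of its underside, axes parallel to those of in_tray.
- pad_jar: round grey plastic pad, diameter 56 mm, under vial_jar at the start, 3 mm thick, fixed on the floor of in_tray, partly hidden by that container but wider all round. It never moves and so still shows that container's place in the row after the container has gone. Origin at the centre of its underside, axes parallel to those of in_tray.
- pad_square: square grey plastic pad, 48 x 48 mm, under vial_square at the start, 3 mm thick, fixed on the floor of in_tray, partly hidden by that container but wider all round. It never moves and so still shows that container's place in the row after the container has gone. Origin at the centre of its underside, axes parallel to those of in_tray.
- pad_flat: oblong grey plastic pad, 36 mm along x and 56 mm along y, under vial_flat at the start, 3 mm thick, fixed on the floor of in_tray, partly hidden by that container but wider all round. It never moves and so still shows that container's place in the row after the container has gone. Origin at the centre of its underside, axes parallel to those of in_tray.
- in_tray: the incoming tray: black, undivided, fixed to the desk, 70 mm along x and 286 mm along y, floor 5 mm thick, rim 9 mm high; it holds the four pads and containers at the start. An upright end plate 45 mm high stands across its +y end (at y = +145 mm). Origin at the centre of its underside on the desk. Its four places lie at x = 0, y = +102 (next to the end plate), +34, -34 and -102 mm.
- test_tray: the test tray: white, fixed to the desk, 70 mm along x and 286 mm along y, with four empty open compartments in a row. Floor 6 mm thick (inner floor at z = 6 mm), walls and ribs 18 mm high; each compartment is 56 mm along x and 58 mm along y inside. An upright end plate 45 mm high stands across its +y end (at y = +145 mm). Origin at the centre of its underside on the desk. Compartment centres at x = 0, y = +102 (next to the end plate), +34, -34 and -102 mm.
Things that resemble listed ones, but are neither listed nor needed, are in the scene too. What is shaped like the vial_square but purple or yellow is not meant. What is shaped like the vial_jar but green or purple is not meant.

How it is judged:
At the end, for the whole second after the job is handed in: All four stand upright (0.1 rad) on the floor of their test tray compartments (18 mm of its centre along each tray axis, 3 mm in height), in the reverse of their order in the incoming tray, counted from the end plates; released and at rest (0.02 m/s) (((y of pad_tall in the frame of in_tray between 0.082 and 0.122 m and y of vial_tall in the frame of test_tray between -0.12 and -0.084 m) or (y of pad_tall in the frame of in_tray between 0.014 and 0.054 m and y of vial_tall in the frame of test_tray between -0.052 and -0.016 m) or (y of pad_tall in the frame of in_tray between -0.054 and -0.014 m and y of vial_tall in the frame of test_tray between 0.016 and 0.052 m) or (y of pad_tall in the frame of in_tray between -0.122 and -0.082 m and y of vial_tall in the frame of test_tray between 0.084 and 0.12 m)) and x of vial_tall in the frame of test_tray between -0.018 and 0.018 m and z of vial_tall in the frame of test_tray between 0.003 and 0.009 m and angle between each of vial_tall, vial_jar, vial_square, vial_flat's own z axis and vertical below 0.1 rad and linear speed of each of vial_tall, vial_jar, vial_square, vial_flat below 0.02 m/s and contact force between each of vial_tall, vial_jar, vial_square, vial_flat and the fingers below 0.1 N and ((y of pad_jar in the frame of in_tray between 0.082 and 0.122 m and y of vial_jar in the frame of test_tray between -0.12 and -0.084 m) or (y of pad_jar in the frame of in_tray between 0.014 and 0.054 m and y of vial_jar in the frame of test_tray between -0.052 and -0.016 m) or (y of pad_jar in the frame of in_tray between -0.054 and -0.014 m and y of vial_jar in the frame of test_tray between 0.016 and 0.052 m) or (y of pad_jar in the frame of in_tray between -0.122 and -0.082 m and y of vial_jar in the frame of test_tray between 0.084 and 0.12 m)) and x of vial_jar in the frame of test_tray between -0.018 and 0.018 m and z of vial_jar in the frame of test_tray between 0.003 and 0.009 m and ((y of pad_square in the frame of in_tray between 0.082 and 0.122 m and y of vial_square in the frame of test_tray between -0.12 and -0.084 m) or (y of pad_square in the frame of in_tray between 0.014 and 0.054 m and y of vial_square in the frame of test_tray between -0.052 and -0.016 m) or (y of pad_square in the frame of in_tray between -0.054 and -0.014 m and y of vial_square in the frame of test_tray between 0.016 and 0.052 m) or (y of pad_square in the frame of in_tray between -0.122 and -0.082 m and y of vial_square in the frame of test_tray between 0.084 and 0.12 m)) and x of vial_square in the frame of test_tray between -0.018 and 0.018 m and z of vial_square in the frame of test_tray between 0.003 and 0.009 m and ((y of pad_flat in the frame of in_tray between 0.082 and 0.122 m and y of vial_flat in the frame of test_tray between -0.12 and -0.084 m) or (y of pad_flat in the frame of in_tray between 0.014 and 0.054 m and y of vial_flat in the frame of test_tray between -0.052 and -0.016 m) or (y of pad_flat in the frame of in_tray between -0.054 and -0.014 m and y of vial_flat in the frame of test_tray between 0.016 and 0.052 m) or (y of pad_flat in the frame of in_tray between -0.122 and -0.082 m and y of vial_flat in the frame of test_tray between 0.084 and 0.12 m)) and x of vial_flat in the frame of test_tray between -0.018 and 0.018 m and z of vial_flat in the frame of test_tray between 0.003 and 0.009 m); the robot touches nothing.
It fails at once if vial_tall was dropped or knocked over (moving faster than 0.6 m/s out of the fingers) (linear speed of vial_tall above 0.6 m/s and contact force between vial_tall and the fingers below 0.05 N).
It fails at once if vial_jar was dropped or knocked over (moving faster than 0.6 m/s out of the fingers) (linear speed of vial_jar above 0.6 m/s and contact force between vial_jar and the fingers below 0.05 N).
It fails at once if vial_square was dropped or knocked over (moving faster than 0.6 m/s out of the fingers) (linear speed of vial_square above 0.6 m/s and contact force between vial_square and the fingers below 0.05 N).
It fails at once if vial_flat was dropped or knocked over (moving faster than 0.6 m/s out of the fingers) (linear speed of vial_flat above 0.6 m/s and contact force between vial_flat and the fingers below 0.05 N).
It also fails if it takes over 99 s, if anything falls off the work surface, if the arm or the gripper's body presses on something with over 40 N, if the wrist force passes 120 N, or if a joint passes its speed limit or range.

ROBOT

A 7-joint arm with a two-finger parallel gripper is mounted at the origin on the work surface. World frame = base frame: x ahead of the robot, y to its left, z up, the work surface at z = 0. Lengths are in m, angles in rad, forces in N, time in s.
With the tool pointing down it reaches from about 0.425 to 0.95 m from the base axis. Payload 4.7 kg.
Tool frame: the origin (TCP) lies midway between the tips of the shut fingers; the grasp point (between the pads) lies 19 mm behind it (tcp_to_grasp is the distance from the TCP to the grasp point, in m); z points along the fingers, y is the line along which they close (so a half turn about z gives the same grasp; the last joint's range is limited). The gripper opens to 87 mm and grips with 3 to 60 N. Pads are 19 mm wide; open, the fingers measure 117 mm over their backs; the gripper's body (75 mm by 190 mm) begins 51 mm behind the grasp point.
Start: joints at [-1.3, 0.469, -0.049, 1.532, 0.024, 1.141, -0.082], TCP at [0.199, 0.645, 0.223] pointing down, gripper open.
Joint ranges: [-2.59, 2.59], [-0.33, 1.99], [-1.39, 1.29], [0.1, 2.45], [-1.04, 4.18], [0.21, 1.99], [-2.66, 2.66]. Speed limits (rad/s): [2.57, 2.57, 3.14, 3.14, 3.14, 3.14, 3.14].

INTERFACE

Orientations are given as a rotation vector (axis times angle).
In Python, from plant import read_state, capture, camera_info, finish_job, silhouettes, place_of, tcp_to_grasp gives the robot as it stands. The module is installed in compiled form; this text tells all that it offers.
- The arm moves only by the tool send_rows, never from a script. Its argument "steps" is a list of rows, each a list of 7 numbers: the turn, a rotation vector about the world's x, y, z in rad, then the shift along the world's x, y, z in mm, then the opening, from -1 (shut) to 1 (fully open). In form: [[wx, wy, wz, tx, ty, tz, claw], ...]. A call has exactly 8 rows; each row is the pose to reach, as a shift and turn from the pose commanded when the call began; what a row does not reach only later rows make up. A row lasts 1/10 s, in which the tool goes at most 50 mm and 8.59 degrees, less where a joint would pass 70% of its speed; a pose out of reach is approached as far as the arm can. A call with a gripper value outside its range is refused whole. The fingers move at their own pace and stop on an object; "newtons" is the grip in N (left out, the last holds). Time passes only in rows, so rows that repeat a pose let the fingers close, or fill a call up. It gives the time, the measured TCP pose, the force, the opening and the grip force at its end, in the units of the state.
- read_state(): the state, without advancing time (a new reading comes with each control period).
- capture(name): name is "scene" or "side" or "wrist"; returns the picture (400x640x3 uint8, red, green, blue); there is no depth.
- camera_info(name): a dict with "vertical_fov" (degrees; the focal length in pixels is half the picture's height over the tangent of half this angle, whatever the lens; pixels are square), "cx", "cy" (the principal point, pixels), "pose" (4x4, takes a point from camera to world coordinates). Camera axes: x right, y up, looking along -z (the intrinsics and any distortion apply to the point x, -y, -z); pixel columns grow to the right and rows downward; lengths in m; the calibration is good to about 2 mm. A picture is of the moment at which its call begins: read the wrist's pose just before it. camera_info takes no time and is no camera call; for the wrist camera it gives the pose at the moment of the call.
- finish_job(): hands the job in; it is judged then, once.
Trained networks look in the newest picture that a camera, given by its name, has taken for a name from the list of things; names that differ only in an ending like _2 or _b are one class to them, and where a whole thing is asked for, a point or a joint stands for the part that bears it (a point fixed in the world has none). Each returns a list of dicts, best first, with "confidence" (0 to 1); they miss things now and then, are a little off and sometimes report something else, mostly with a low value. They report only what shows in the picture. A call takes as long as a camera call. They do not tell look-alikes from the thing itself.
- silhouettes(name, camera): "pixels" (400x640 bool, what is visible of it) and "rect" ([left, top, right, bottom] as shares, 0 to 1, of the picture: columns of its width, rows of its height, round what is visible of it).
- place_of(name, camera): "point" ([column, row] as shares, 0 to 1, of the picture: columns of its width, rows of its height: a listed point, or the origin of a listed thing).
The state is a dict: "clock": time; "qpos": joint angles; "joint_velocities": joint speeds; "tau": joint torques, N m; "tcp_pos": TCP position; "orientation": TCP orientation; "wrist_force": force on the tool from outside, world axes, zero at the start; "torque": the same for the moment, N m; "opening": opening from 0.0 (shut) to 1.0 (fully open); "grip_force": force on a finger pad.
Only numpy, scipy, OpenCV 4.12 (cv2) and the standard library are available. Lean on these libraries where they do the work, as an engineer would, in place of code of your own. Each camera call takes 0.05 s, during which the arm holds its last target. There are 200 camera calls.

## Working session

There is one attempt and no reset: what is moved stays moved. The work goes in short steps, Python scripts to look and compute and a tool call to move; the robot and the scene stay as the last step left them, time stands still between calls to the robot, and variables do not carry over. Pictures are saved under pics/ and viewed, at most 14 in all, crops included, and the job is handed in when it is done.

Besides the shell and the picture viewer there is one more tool, called after "Call:" as name(argument=value, ...), one argument or row to a line, values as JSON. send_rows: Moves the arm, as the interface text tells. Its arguments: {"type":"object","properties":{"steps":{"type":"array"},"newtons":{"type":"number"}},"required":["steps"]}

```bash
mkdir -p pics; python3 - <<'E'
from plant import *
import cv2,numpy as np
print(read_state(), tcp_to_grasp)
for c in ["scene","side"]:
    im=capture(c); cv2.imwrite(f"pics/{c}0.png",im[:,:,::-1]); print(c,camera_info(c))
E
```

```text
{'clock': 0.0, 'qpos': array([-1.29987526,  0.46945113, -0.04860961,  1.53369575,  0.02409686,
        1.140969  , -0.08230416]), 'joint_velocities': array([-0.00029553, -0.00039745, -0.00119482,  0.00088464,  0.00192807,
        0.00193274, -0.00125099]), 'tau': array([-4.48528490e-04, -5.07958460e+01, -8.06733454e-02, -2.36156183e+01,
       -6.11630967e-02,  3.79361829e-02,  2.01933335e-04]), 'tcp_pos': array([0.19916558, 0.64432587, 0.22149216]), 'orientation': array([-4.69100341e-01, -3.10613898e+00,  3.02213159e-03]), 'wrist_force': array([-0.60969877, -0.66957001,  0.11241108]), 'torque': array([ 0.0188945 , -0.04754303, -0.03563068]), 'grip_force': 0.0, 'opening': 0.9992663150352828} 0.0187
scene {'vertical_fov': 43.49831313455388, 'cx': 320.1406515051864, 'cy': 196.12912071998227, 'pose': array([[-0.62056122, -0.67186889,  0.40434634,  0.89318784],
       [ 0.78415631, -0.53062682,  0.32176709,  0.26971022],
       [-0.00162829,  0.51674691,  0.85613666,  0.64031754],
       [ 0.        ,  0.        ,  0.        ,  1.        ]])}
side {'vertical_fov': 53.72672479151291, 'cx': 316.26576118384526, 'cy': 198.53456389439205, 'pose': array([[ 0.96050745,  0.17365701, -0.21741361,  0.463554  ],
       [-0.27777013,  0.6444762 , -0.71238625, -0.42308309],
       [ 0.01640703,  0.74464331,  0.66726093,  0.47276415],
       [ 0.        ,  0.        ,  0.        ,  1.        ]])}
```

View pics/scene0.png

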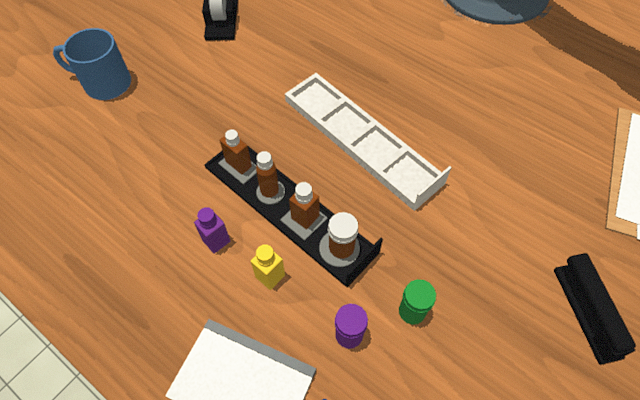

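View pics/side0.png

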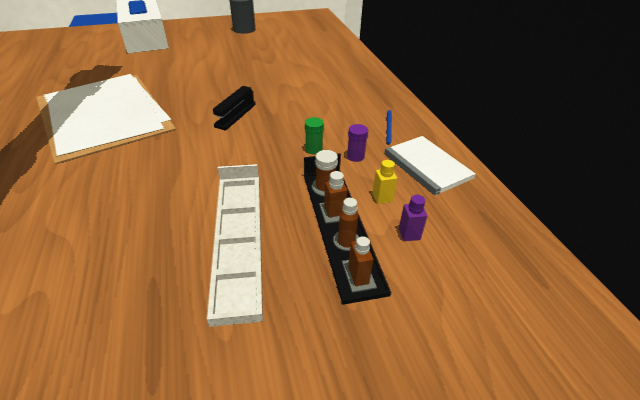

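Row from the end plate in the scene picture: jar (343,240), square (305,205), tall (266,175), flat (236,155). Possible mistakes: purple square (212,230), yellow square (267,265), purple jar (350,325), green jar (418,300). The test tray's end plate is at (433,187).

```bash
cat > h.py <<'E'
from plant import *
import numpy as np, cv2
from scipy.optimize import minimize, least_squares
def K(ci): return 200/np.tan(np.radians(ci["vertical_fov"])/2)
def proj(ci,P):
    T=np.array(ci["pose"]); p=(np.asarray(P)-T[:3,3])@T[:3,:3]; f=K(ci)
    return np.c_[ci["cx"]+f*p[:,0]/-p[:,2], ci["cy"]-f*p[:,1]/-p[:,2]]
def back(ci,uv,z):
    T=np.array(ci["pose"]); f=K(ci)
    d=T[:3,:3]@np.array([(uv[0]-ci["cx"])/f,-(uv[1]-ci["cy"])/f,-1]); o=T[:3,3]
    return o+d*(z-o[2])/d[2]
def w(pose,P):
    x,y,a=pose; c,s=np.cos(a),np.sin(a); P=np.asarray(P,float)
    return np.c_[x+c*P[:,0]-s*P[:,1], y+s*P[:,0]+c*P[:,1], P[:,2]]
def box(x0,x1,y0,y1,z0,z1): return [[x,y,z] for x in(x0,x1) for y in (y0,y1) for z in(z0,z1)]
def mask(ci,pose,parts,S=4):
    m=np.zeros((400,640),np.uint8)
    for B in parts:
        h=cv2.convexHull(proj(ci,w(pose,B)).astype(np.float32))
        cv2.fillConvexPoly(m,np.round(h*16).astype(np.int32),255,cv2.LINE_AA,4)
    return m/255.
def fit(obs,parts,x0,step=(.01,.01,.05)):
    # obs: list of (ci,mask,ignore)
    def c(p): return sum((np.abs(cv2.GaussianBlur(mask(ci,p,parts)-m,(0,0),1.5))*~ig).sum() for ci,m,ig in obs)/sum(m.sum() for _,m,_ in obs)
    x0=np.array(x0); sim=np.vstack([x0]+[x0+np.eye(3)[i]*step[i] for i in range(3)])
    r=minimize(c,x0,method="Nelder-Mead",options=dict(initial_simplex=sim,xatol=1e-4,fatol=1e-5)); return r.x,r.fun
E
python3 - <<'E'
from h import *
C=["scene","side"]; ci={c:camera_info(c) for c in C}
vs=["vial_tall","vial_jar","vial_square","vial_flat"]
ims={c:capture(c) for c in C}
S={}
for n in vs+["in_tray","test_tray"]+[v.replace("vial","pad") for v in vs]:
    for c in C:
        s=silhouettes(n,c); S[n,c]=s
        print(n,c,[(round(q["confidence"],2),np.round(np.array(q["rect"])*[640,400,640,400]).astype(int).tolist()) for q in s[:3]])
    if 'pad' in n:
        q=place_of(n,"scene"); print("  pt",[(round(a["confidence"],2),back(ci["scene"],np.array(a["point"])*[640,400],.005).round(3)) for a in q[:2]])
for t,hh in (("test_tray",.018),("in_tray",.009)):
    parts=[box(-.035,.035,-.143,.143,0,hh),box(-.035,.035,.143,.147,0,.045)]
    obs=[]
    for c in C:
        m=S[t,c][0]["pixels"].astype(np.uint8)
        ig=np.zeros((400,640),bool)
        if t=="in_tray":
            h,sa,v=cv2.split(cv2.cvtColor(ims[c],cv2.COLOR_RGB2HSV))
            for n in S:
                if n[1]==c and n[0][:3] in("via","pad") and S[n]: ig|=cv2.dilate(S[n][0]["pixels"].astype(np.uint8),np.ones((5,5)))>0
        obs.append((ci[c],m.astype(float),ig))
    ys,xs=np.nonzero(obs[0][1]); g=back(ci["scene"],(xs.mean(),ys.mean()),.01)
    print(t,g,min((fit(obs,parts,[g[0],g[1],a]) for a in np.arange(-3,3.2,.5)),key=lambda r:r[1]))
np.save("S.npy",{k:v[0]["pixels"] for k,v in S.items() if v},allow_pickle=True)
cv2.imwrite("pics/crop.png",cv2.resize(ims["scene"][110:300,190:400,::-1],None,fx=3,fy=3,interpolation=cv2.INTER_CUBIC)[:600])
E
```

```text
vial_tall scene [(0.86, [257, 152, 283, 202])]
vial_tall side [(0.63, [338, 197, 358, 246])]
vial_jar scene [(0.96, [326, 215, 361, 258]), (0.91, [335, 305, 364, 352]), (0.83, [399, 281, 438, 326])]
vial_jar side [(0.69, [347, 126, 372, 161]), (0.6, [317, 151, 339, 190]), (0.56, [306, 115, 324, 155])]
vial_square scene [(0.97, [196, 210, 227, 250]), (0.88, [288, 185, 320, 230]), (0.64, [250, 246, 285, 285])]
vial_square side [(0.88, [321, 173, 346, 217]), (0.88, [398, 193, 428, 241]), (0.82, [373, 159, 398, 205])]
vial_flat scene [(0.71, [223, 129, 256, 174])]
vial_flat side [(0.61, [350, 235, 372, 288])]
in_tray scene [(0.82, [208, 151, 385, 287]), (0.69, [224, 131, 254, 174])]
in_tray side [(0.56, [304, 154, 391, 307])]
test_tray scene [(0.72, [286, 77, 449, 211]), (0.67, [208, 151, 383, 287])]
test_tray side [(0.84, [206, 167, 262, 327])]
pad_tall scene [(0.53, [257, 183, 288, 207])]
pad_tall side [(0.62, [336, 198, 357, 246])]
  pt [(0.54, array([ 0.636, -0.028,  0.005]))]
pad_jar scene [(0.81, [322, 235, 360, 270])]
pad_jar side []
  pt [(0.88, array([0.641, 0.104, 0.005]))]
pad_square scene []
pad_square side [(0.49, [320, 202, 340, 223]), (0.41, [322, 170, 347, 216])]
  pt [(0.97, array([0.642, 0.037, 0.005]))]
pad_flat scene [(0.59, [219, 158, 257, 180])]
pad_flat side [(0.58, [342, 258, 379, 294])]
  pt [(0.78, array([ 0.63 , -0.099,  0.005])), (0.31, array([0.645, 0.031, 0.005]))]
test_tray [0.47098138 0.02764662 0.01      ] (array([ 0.46862456,  0.01349711, -0.15643366]), np.float64(0.049129805630476274))
in_tray [0.65012764 0.0278767  0.01      ] (array([ 0.63562   ,  0.0018836 , -0.07266639]), np.float64(0.4367319134357585))
```

View pics/crop.png

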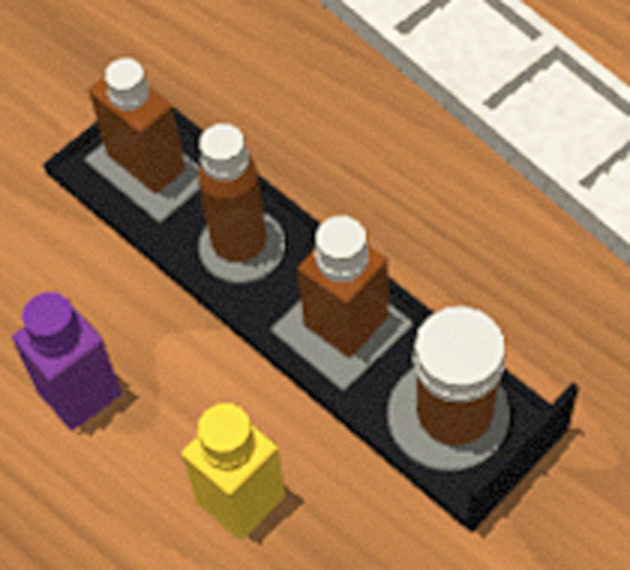

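Amber row confirmed by shape: jar beside the plate, then square, tall and flat. The purple and yellow ones lie outside the tray. Next I locate each container by its silhouettes.

```bash
cat > fitv.py <<'E'
from h import *
def cyl(r,z0,z1): return [[r*np.cos(t),r*np.sin(t),z] for t in np.linspace(0,2*np.pi,24) for z in(z0,z1)]
M={"vial_tall":[cyl(.014,0,.058),cyl(.014,.056,.058)+cyl(.010,.066,.084)],"vial_jar":[cyl(.018,0,.048),cyl(.019,.048,.066)],
"vial_square":[box(-.015,.015,-.015,.015,0,.056),cyl(.011,.056,.078)],"vial_flat":[box(-.011,.011,-.019,.019,0,.056),cyl(.009,.056,.074)]}
def locate(v,exp,cams,zb=.008,yaw=-.06):
    parts=[np.array(P)+[0,0,zb] for P in M[v]]; obs=[]
    for c in cams:
        ci=camera_info(c); e=proj(ci,[[*exp,zb+.035]])[0]
        d=[(np.hypot(*(np.argwhere(q["pixels"]).mean(0)[::-1]-e)),i,q) for i,q in enumerate(silhouettes(v,c))]
        if d and min(d)[0]<25: obs.append((ci,min(d)[2]["pixels"].astype(float),np.zeros((400,640),bool)))
    if not obs: return None
    r=fit(obs,parts,[*exp,yaw],(.006,.006,.08)); return len(obs),np.round(r[0],4),round(r[1],3)
E
python3 - <<'E'
from fitv import *
for c in("scene","side"): capture(c)
for v,e in dict(vial_jar=(.641,.104),vial_square=(.642,.037),vial_tall=(.636,-.028),vial_flat=(.63,-.099)).items():
    print(v,locate(v,e,["scene","side"]),locate(v,e,["scene"]),locate(v,e,["side"]))
ci=camera_info("scene")
for n,p in dict(yellow=(267,282),purple=(215,248),pjar=(350,343),gjar=(415,322),plate=(380,243)).items(): print(n,back(ci,p,0).round(3))
E
```

```text
vial_jar (2, array([0.6413, 0.1069, 0.0128]), np.float64(0.186)) (1, array([ 0.6402,  0.106 , -0.0234]), np.float64(0.085)) (1, array([0.6426, 0.1071, 0.0606]), np.float64(0.365))
vial_square (2, array([ 0.6363,  0.0381, -0.3808]), np.float64(0.159)) (1, array([0.6367, 0.0383, 0.282 ]), np.float64(0.12)) (1, array([ 0.636 ,  0.0382, -0.3745]), np.float64(0.182))
vial_tall (2, array([ 0.6333, -0.0328,  0.0772]), np.float64(0.171)) (1, array([ 0.6326, -0.0331,  0.0643]), np.float64(0.187)) (1, array([ 0.6336, -0.0324, -0.0301]), np.float64(0.154))
vial_flat (2, array([ 0.6279, -0.1006, -0.231 ]), np.float64(0.138)) (1, array([ 0.6283, -0.1001, -0.2565]), np.float64(0.151)) (1, array([ 0.6282, -0.1009, -0.2033]), np.float64(0.108))
yellow [0.742 0.057 0.   ]
purple [ 0.749 -0.034  0.   ]
pjar [0.738 0.194 0.   ]
gjar [0.664 0.244 0.   ]
plate [0.599 0.143 0.   ]
```

Call:
send_rows(
  steps=[
    [0, 0, -0.13, 30, -45, 0, 0.6],
    [0, 0, -0.26, 60, -90, 0, 0.6],
    [0, 0, -0.39, 90, -135, 0, 0.6],
    [0, 0, -0.52, 120, -180, 0, 0.6],
    [0, 0, -0.65, 150, -225, 0, 0.6],
    [0, 0, -0.78, 180, -270, 0, 0.6],
    [0, 0, -0.91, 210, -315, 0, 0.6],
    [0, 0, -1.04, 240, -360, 0, 0.6],
  ],
  newtons=15,
)

```text
clock: 3.1
tcp_pos: [0.422, 0.3104, 0.223]
orientation: [-1.957, -2.458, -0.002]
wrist_force: [0.5, 0.9, 0.8]
opening: 0.802
grip_force: 0.0
```

Call:
send_rows(
  steps=[
    [0, 0, -0.05, 34, -30, 0, 0.4],
    [0, 0, -0.1, 68, -60, 0, 0.4],
    [0, 0, -0.15, 102, -90, 0, 0.4],
    [0, 0, -0.2, 136, -120, 0, 0.4],
    [0, 0, -0.25, 170, -150, 0, 0.4],
    [0, 0, -0.295, 202, -178, 0, 0.4],
    [0, 0, -0.295, 202, -178, 0, 0.4],
    [0, 0, -0.295, 202, -178, 0, 0.4],
  ],
)

```text
clock: 3.9
tcp_pos: [0.6235, 0.1332, 0.2223]
orientation: [-2.293, -2.147, 0.001]
wrist_force: [-0.6, 0.6, 0.3]
opening: 0.699
grip_force: 0.0
```

```bash
python3 - <<'E'
from fitv import *
s=read_state(); print(s["clock"],s["tcp_pos"],s["orientation"],s["qpos"])
ci=camera_info("wrist"); im=capture("wrist"); cv2.imwrite("pics/w0.png",im[:,:,::-1])
print(ci)
for v,e in dict(vial_jar=(.6413,.107),vial_square=(.636,.038)).items():
    print(v,locate(v,e,["wrist"]),proj(ci,[[*e,.008],[*e,.066]]))
E
```

```text
3.9 [0.62348293 0.13317601 0.222278  ] [-2.29333576e+00 -2.14693771e+00  6.78292432e-04] [-0.5916378   0.42637134  0.43605699  1.64964952 -0.19619329  1.10957637
 -0.16801515]
{'vertical_fov': 64.54129685335552, 'cx': 320.64595392335366, 'cy': 200.82316366060343, 'pose': array([[ 9.97861383e-01,  6.28002584e-02,  1.81325212e-02,
         6.27248199e-01],
       [-6.53582987e-02,  9.62736562e-01,  2.62424476e-01,
         2.03949071e-01],
       [-9.76516207e-04, -2.63048362e-01,  9.64782155e-01,
         3.83696722e-01],
       [ 0.00000000e+00,  0.00000000e+00,  0.00000000e+00,
         1.00000000e+00]])}
vial_jar (1, array([ 0.6394,  0.1082, -0.0719]), np.float64(0.139)) [[337.57916114 195.61661469]
 [340.3817311  209.30662526]]
vial_square (1, array([ 0.6339,  0.0665, -0.0414]), np.float64(1.536)) [[336.21179248 247.9505935 ]
 [338.64988357 269.29787231]]
```

View pics/w0.png

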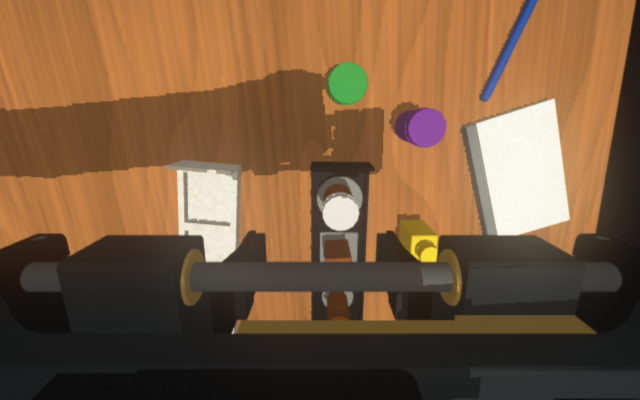

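Wrist view: the amber jar's lid is at (341,213) on the round pad, beside the end plate at (342,165). This agrees with the side and scene measurements, so I approach and go down.

Call:
send_rows(
  steps=[
    [0, 0, 0, 17, -26, 0, 0.4],
    [0, 0, 0, 17, -26, -30, 0.4],
    [0, 0, 0, 17, -26, -60, 0.4],
    [0, 0, 0, 17, -26, -90, 0.4],
    [0, 0, 0, 17, -26, -90, 0.4],
    [0, 0, 0, 17, -26, -90, 0.4],
    [0, 0, 0, 17, -26, -90, 0.4],
    [0, 0, 0, 17, -26, -90, 0.4],
  ],
)

```text
clock: 4.85
tcp_pos: [0.6413, 0.1086, 0.1347]
orientation: [2.29, 2.149, 0.005]
wrist_force: [-0.2, 0.2, -0.1]
opening: 0.702
grip_force: 0.0
```

Call:
send_rows(
  steps=[
    [0, 0, 0, -1, -1, -25, 0.4],
    [0, 0, 0, -1, -1, -50, 0.4],
    [0, 0, 0, -1, -1, -75, 0.4],
    [0, 0, 0, -1, -1, -95, 0.4],
    [0, 0, 0, -1, -1, -111, 0.4],
    [0, 0, 0, -1, -1, -111, 0.4],
    [0, 0, 0, -1, -1, -111, 0.4],
    [0, 0, 0, -1, -1, -111, 0.4],
  ],
)

```text
clock: 5.65
tcp_pos: [0.6404, 0.1072, 0.0231]
orientation: [2.29, 2.148, 0.004]
wrist_force: [-0.3, 0.7, -0.1]
opening: 0.699
grip_force: 0.0
```

Call:
send_rows(
  steps=[
    [0, 0, 0, 0, 0, 0, 0.1],
    [0, 0, 0, 0, 0, 0, -0.1],
    [0, 0, 0, 0, 0, 0, -0.3],
    [0, 0, 0, 0, 0, 0, -0.6],
    [0, 0, 0, 0, 0, 0, -0.6],
    [0, 0, 0, 0, 0, 0, -0.6],
    [0, 0, 0, 0, 0, 0, -0.6],
    [0, 0, 0, 0, 0, 0, -0.6],
  ],
)

```text
clock: 6.45
tcp_pos: [0.6395, 0.1071, 0.0218]
orientation: [2.291, 2.149, 0.001]
wrist_force: [1.5, 0.3, 2.5]
opening: 0.431
grip_force: 14.9
```

Call:
send_rows(
  steps=[
    [0, 0, 0, 0, 0, 5, -0.6],
    [0, 0, 0, 0, 0, 20, -0.6],
    [0, 0, 0, 0, 0, 40, -0.6],
    [0, 0, 0, 0, 0, 60, -0.6],
    [0, 0, 0, 0, 0, 80, -0.6],
    [0, 0, 0, 0, 0, 100, -0.6],
    [0, 0, 0, 0, 0, 118, -0.6],
    [0, 0, 0, 0, 0, 118, -0.6],
  ],
  newtons=20,
)

```text
clock: 7.25
tcp_pos: [0.641, 0.1071, 0.1432]
orientation: [2.289, 2.147, 0.008]
wrist_force: [-0.1, 0.8, -1.2]
opening: 0.43
grip_force: 19.9
```

Call:
send_rows(
  steps=[
    [0, 0, -0.01, -15, -15, 0, -0.6],
    [0, 0, -0.03, -45, -45, 0, -0.6],
    [0, 0, -0.05, -75, -77, 0, -0.6],
    [0, 0, -0.07, -105, -109, 0, -0.6],
    [0, 0, -0.09, -135, -140, 0, -0.6],
    [0, 0, -0.09, -165, -170, 0, -0.6],
    [0, 0, -0.09, -187, -194, 0, -0.6],
    [0, 0, -0.09, -187, -194, 0, -0.6],
  ],
)

```text
clock: 8.05
tcp_pos: [0.4479, -0.0902, 0.1391]
orientation: [-2.391, -2.034, 0.003]
wrist_force: [-0.5, 0.9, -0.8]
opening: 0.429
grip_force: 19.9
```

```bash
python3 - <<'E'
from fitv import *
im=capture("scene"); cv2.imwrite("pics/s1.png",im[:,:,::-1]); print(read_state()["tcp_pos"],read_state()["opening"],read_state()["wrist_force"])
E
```

```text
[ 0.45023838 -0.08833502  0.13937981] 0.4290855848516524 [ 0.79554483  0.71067295 -0.540306  ]
```

View pics/s1.png

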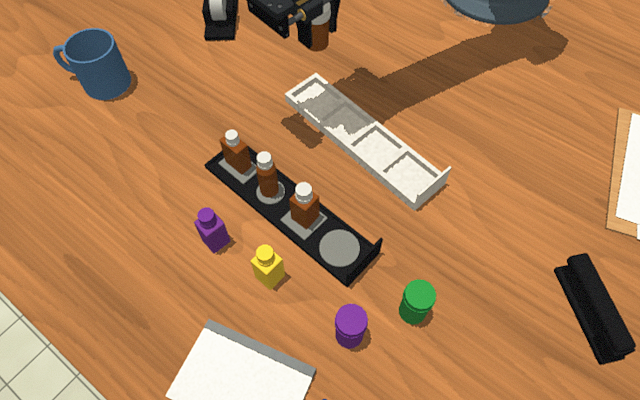

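The jar is held at about (318,30), and its bare pad (340,248) marks the place next to the plate. Now I lower it into the furthest compartment.

Call:
send_rows(
  steps=[
    [0, 0, 0, 2, 1, -20, -0.6],
    [0, 0, 0, 2, 1, -40, -0.6],
    [0, 0, 0, 2, 1, -60, -0.6],
    [0, 0, 0, 2, 1, -80, -0.6],
    [0, 0, 0, 2, 1, -95, -0.6],
    [0, 0, 0, 2, 1, -105, -0.6],
    [0, 0, 0, 2, 1, -112, -0.6],
    [0, 0, 0, 2, 1, -112, -0.6],
  ],
)

```text
clock: 8.9
tcp_pos: [0.4541, -0.0855, 0.0269]
orientation: [-2.384, -2.044, 0.001]
wrist_force: [0.3, -0.1, -0.5]
opening: 0.43
grip_force: 19.9
```

Call:
send_rows(
  steps=[
    [0, 0, 0, -1, -1, -2, -0.6],
    [0, 0, 0, -1, -1, -4, -0.6],
    [0, 0, 0, -1, -1, -5, -0.6],
    [0, 0, 0, -1, -1, -6, -0.6],
    [0, 0, 0, -1, -1, -6.5, -0.6],
    [0, 0, 0, -1, -1, -6.5, -0.6],
    [0, 0, 0, -1, -1, -6.5, -0.6],
    [0, 0, 0, -1, -1, -6.5, -0.6],
  ],
)

```text
clock: 9.7
tcp_pos: [0.4532, -0.0869, 0.0211]
orientation: [2.386, 2.044, 0.0]
wrist_force: [0.3, -0.3, -0.7]
opening: 0.434
grip_force: 19.9
```

Call:
send_rows(
  steps=[
    [0, 0, 0, 0, 0, -0.5, -0.6],
    [0, 0, 0, 0, 0, -1, -0.6],
    [0, 0, 0, 0, 0, -1.3, -0.6],
    [0, 0, 0, 0, 0, -1.3, -0.6],
    [0, 0, 0, 0, 0, -1.3, -0.6],
    [0, 0, 0, 0, 0, -1.3, -0.6],
    [0, 0, 0, 0, 0, -1.3, -0.6],
    [0, 0, 0, 0, 0, -1.3, -0.6],
  ],
)

```text
clock: 10.5
tcp_pos: [0.4532, -0.0869, 0.0198]
orientation: [2.386, 2.044, 0.0]
wrist_force: [-0.5, 0.6, 0.1]
opening: 0.431
grip_force: 19.9
```

Call:
send_rows(
  steps=[
    [0, 0, 0, 0, 0, -0.3, -0.1],
    [0, 0, 0, 0, 0, -0.3, 0.0],
    [0, 0, 0, 0, 0, -0.3, 0.2],
    [0, 0, 0, 0, 0, -0.3, 0.4],
    [0, 0, 0, 0, 0, -0.3, 0.4],
    [0, 0, 0, 0, 0, 15, 0.4],
    [0, 0, 0, 0, 0, 50, 0.4],
    [0, 0, 0, 0, 0, 100, 0.4],
  ],
)

```text
clock: 11.3
tcp_pos: [0.4513, -0.0867, 0.1192]
orientation: [-2.384, -2.042, 0.007]
wrist_force: [1.9, 1.4, 0.5]
opening: 0.701
grip_force: 0.0
```

Call:
send_rows(
  steps=[
    [0, 0, 0.02, 30, 20, 20, 0.4],
    [0, 0, 0.04, 60, 41, 20, 0.4],
    [0, 0, 0.06, 90, 62, 20, 0.4],
    [0, 0, 0.08, 120, 82, 20, 0.4],
    [0, 0, 0.09, 150, 103, 20, 0.4],
    [0, 0, 0.09, 183, 125, 20, 0.4],
    [0, 0, 0.09, 183, 125, 20, 0.4],
    [0, 0, 0.09, 183, 125, 20, 0.4],
  ],
)

```text
clock: 12.1
tcp_pos: [0.6361, 0.0386, 0.139]
orientation: [-2.29, -2.15, 0.002]
wrist_force: [-0.0, -0.1, 0.3]
opening: 0.698
grip_force: 0.0
```

```bash
python3 - <<'E'
from fitv import *
for c in("scene","side"): im=capture(c)
print(read_state()["tcp_pos"])
print(locate("vial_jar",(.453,-.087),["scene","side"],.006,-.156))
print(locate("vial_square",(.636,.038),["scene","side"]))
cv2.imwrite("pics/sd1.png",im[:,:,::-1])
E
```

```text
[0.63518849 0.03693657 0.13948552]
(1, array([ 0.4537, -0.0881, -0.1656]), np.float64(0.073))
(2, array([ 0.6362,  0.0375, -0.354 ]), np.float64(0.16))
```

View pics/sd1.png

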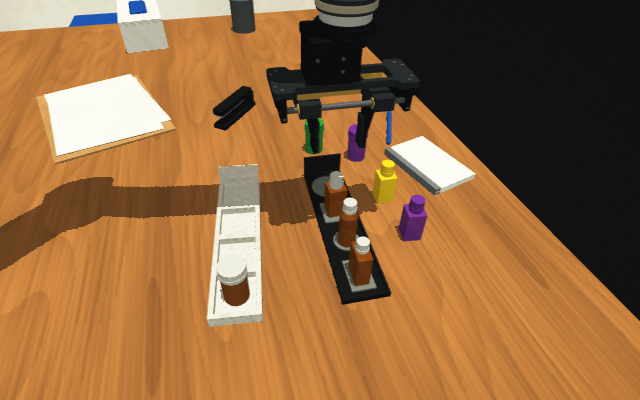

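The jar stands upright in the furthest compartment at (234,280). Next is the square bottle at (336,190).

Call:
send_rows(
  steps=[
    [0, 0, 0, 0, 0, -25, 0.4],
    [0, 0, 0, 0, 0, -50, 0.4],
    [0, 0, 0, 0, 0, -75, 0.4],
    [0, 0, 0, 0, 0, -95, 0.4],
    [0, 0, 0, 0, 0, -112, 0.4],
    [0, 0, 0, 0, 0, -112, 0.4],
    [0, 0, 0, 0, 0, -112, 0.3],
    [0, 0, 0, 0, 0, -112, 0.1],
  ],
)

```text
clock: 13.2
tcp_pos: [0.6372, 0.038, 0.0291]
orientation: [2.291, 2.148, 0.003]
wrist_force: [1.0, 0.3, 0.6]
opening: 0.622
grip_force: 0.0
```

Call:
send_rows(
  steps=[
    [0, 0, 0, 0, 0, 0, -0.1],
    [0, 0, 0, 0, 0, 0, -0.25],
    [0, 0, 0, 0, 0, 0, -0.35],
    [0, 0, 0, 0, 0, 0, -0.6],
    [0, 0, 0, 0, 0, 0, -0.7],
    [0, 0, 0, 0, 0, 0, -0.7],
    [0, 0, 0, 0, 0, 0, -0.7],
    [0, 0, 0, 0, 0, 0, -0.7],
  ],
)

```text
clock: 14.0
tcp_pos: [0.6365, 0.0381, 0.0282]
orientation: [2.291, 2.149, 0.001]
wrist_force: [-0.4, -0.9, 4.5]
opening: 0.347
grip_force: 19.5
```

Call:
send_rows(
  steps=[
    [0, 0, 0, 0, 0, 5, -0.7],
    [0, 0, 0, 0, 0, 20, -0.7],
    [0, 0, 0, 0, 0, 40, -0.7],
    [0, 0, 0, 0, 0, 60, -0.7],
    [0, 0, 0, 0, 0, 80, -0.7],
    [0, 0, 0, 0, 0, 100, -0.7],
    [0, 0, 0, 0, 0, 117, -0.7],
    [0, 0, 0, 0, 0, 117, -0.7],
  ],
)

```text
clock: 14.8
tcp_pos: [0.638, 0.0379, 0.148]
orientation: [2.289, 2.147, 0.007]
wrist_force: [0.6, 0.0, -0.5]
opening: 0.352
grip_force: 19.5
```

Call:
send_rows(
  steps=[
    [0, 0, -0.01, -15, -5, 0, -0.7],
    [0, 0, -0.03, -45, -15, 0, -0.7],
    [0, 0, -0.05, -75, -25, 0, -0.7],
    [0, 0, -0.07, -105, -35, 0, -0.7],
    [0, 0, -0.09, -135, -45, 0, -0.7],
    [0, 0, -0.09, -160, -53, 0, -0.7],
    [0, 0, -0.09, -173, -58, 0, -0.7],
    [0, 0, -0.09, -173, -58, 0, -0.7],
  ],
)

```text
clock: 15.6
tcp_pos: [0.4616, -0.0204, 0.1445]
orientation: [-2.386, -2.042, 0.001]
wrist_force: [0.6, 0.2, -0.7]
opening: 0.349
grip_force: 19.5
```

Call:
send_rows(
  steps=[
    [0, 0, 0, 1, 0, -20, -0.7],
    [0, 0, 0, 1, 0, -40, -0.7],
    [0, 0, 0, 1, 0, -60, -0.7],
    [0, 0, 0, 1, 0, -80, -0.7],
    [0, 0, 0, 1, 0, -95, -0.7],
    [0, 0, 0, 1, 0, -105, -0.7],
    [0, 0, 0, 1, 0, -112, -0.7],
    [0, 0, 0, 1, 0, -112, -0.7],
  ],
)

```text
clock: 16.4
tcp_pos: [0.4644, -0.0198, 0.0321]
orientation: [-2.385, -2.044, 0.001]
wrist_force: [0.1, 0.5, -1.1]
opening: 0.35
grip_force: 19.5
```

Call:
send_rows(
  steps=[
    [0, 0, 0, 0, 0, -2, -0.7],
    [0, 0, 0, 0, 0, -4, -0.7],
    [0, 0, 0, 0, 0, -5, -0.7],
    [0, 0, 0, 0, 0, -5.5, -0.7],
    [0, 0, 0, 0, 0, -6, -0.7],
    [0, 0, 0, 0, 0, -6, -0.7],
    [0, 0, 0, 0, 0, -6, -0.7],
    [0, 0, 0, 0, 0, -6, -0.7],
  ],
)

```text
clock: 17.2
tcp_pos: [0.4642, -0.0199, 0.0268]
orientation: [2.386, 2.044, 0.0]
wrist_force: [0.1, -0.1, -0.8]
opening: 0.346
grip_force: 19.5
```

Call:
send_rows(
  steps=[
    [0, 0, 0, 0, 0, -0.5, -0.7],
    [0, 0, 0, 0, 0, -1, -0.7],
    [0, 0, 0, 0, 0, -1, -0.7],
    [0, 0, 0, 0, 0, -1, -0.7],
    [0, 0, 0, 0, 0, -1, -0.7],
    [0, 0, 0, 0, 0, -1, -0.7],
    [0, 0, 0, 0, 0, -1, -0.7],
    [0, 0, 0, 0, 0, -1, -0.7],
  ],
)

```text
clock: 18.0
tcp_pos: [0.4643, -0.0199, 0.0261]
orientation: [-2.386, -2.044, -0.001]
wrist_force: [-1.4, 0.3, 5.8]
opening: 0.351
grip_force: 19.5
```

Call:
send_rows(
  steps=[
    [0, 0, 0, 0, 0, 0, -0.25],
    [0, 0, 0, 0, 0, 0, -0.15],
    [0, 0, 0, 0, 0, 0, 0.1],
    [0, 0, 0, 0, 0, 0, 0.4],
    [0, 0, 0, 0, 0, 0, 0.4],
    [0, 0, 0, 0, 0, 15, 0.4],
    [0, 0, 0, 0, 0, 50, 0.4],
    [0, 0, 0, 0, 0, 100, 0.4],
  ],
)

```text
clock: 18.8
tcp_pos: [0.4622, -0.02, 0.1251]
orientation: [-2.384, -2.042, 0.008]
wrist_force: [0.9, 1.2, -1.0]
opening: 0.693
grip_force: 0.0
```

The floor contact showed (5.8 N). Next is the tall bottle.

Call:
send_rows(
  steps=[
    [0, 0, 0.02, 30, -2, 20, 0.4],
    [0, 0, 0.04, 60, -4, 20, 0.4],
    [0, 0, 0.06, 90, -7, 20, 0.4],
    [0, 0, 0.08, 120, -9, 20, 0.4],
    [0, 0, 0.09, 150, -12, 20, 0.4],
    [0, 0, 0.09, 169, -13, 20, 0.4],
    [0, 0, 0.09, 169, -13, 20, 0.4],
    [0, 0, 0.09, 169, -13, 20, 0.4],
  ],
)

```text
clock: 19.6
tcp_pos: [0.6324, -0.033, 0.1451]
orientation: [-2.291, -2.148, 0.002]
wrist_force: [-0.1, -0.1, -0.3]
opening: 0.698
grip_force: 0.0
```

```bash
python3 - <<'E'
from fitv import *
for c in("scene","side"): im=capture(c)
print(read_state()["tcp_pos"])
print(locate("vial_jar",(.453,-.087),["scene","side"],.006,-.156))
print(locate("vial_square",(.4643,-.02),["scene","side"],.006,-.156))
print(locate("vial_tall",(.6333,-.0328),["scene","side"]))
E
```

```text
[ 0.63191091 -0.03292694  0.14552983]
(2, array([ 0.4534, -0.0878, -0.1764]), np.float64(0.214))
(2, array([ 0.4637, -0.0205,  0.0019]), np.float64(0.216))
(2, array([ 0.6333, -0.033 ,  0.0436]), np.float64(0.127))
```

Call:
send_rows(
  steps=[
    [0, 0, 0, 1, 0, -25, 0.3],
    [0, 0, 0, 1, 0, -50, 0.3],
    [0, 0, 0, 1, 0, -75, 0.3],
    [0, 0, 0, 1, 0, -98, 0.3],
    [0, 0, 0, 1, 0, -116, 0.3],
    [0, 0, 0, 1, 0, -116, 0.3],
    [0, 0, 0, 1, 0, -116, 0.3],
    [0, 0, 0, 1, 0, -116, 0.1],
  ],
)

```text
clock: 20.8
tcp_pos: [0.6351, -0.0331, 0.0311]
orientation: [2.29, 2.148, 0.003]
wrist_force: [-0.3, 1.2, -0.0]
opening: 0.617
grip_force: 0.0
```

Call:
send_rows(
  steps=[
    [0, 0, 0, 0, 0, 0, -0.1],
    [0, 0, 0, 0, 0, 0, -0.25],
    [0, 0, 0, 0, 0, 0, -0.38],
    [0, 0, 0, 0, 0, 0, -0.6],
    [0, 0, 0, 0, 0, 0, -0.75],
    [0, 0, 0, 0, 0, 0, -0.75],
    [0, 0, 0, 0, 0, 0, -0.75],
    [0, 0, 0, 0, 0, 0, -0.75],
  ],
)

```text
clock: 21.6
tcp_pos: [0.6343, -0.0328, 0.0301]
orientation: [2.291, 2.149, 0.001]
wrist_force: [-1.7, 0.2, 4.2]
opening: 0.313
grip_force: 20.0
```

Call:
send_rows(
  steps=[
    [0, 0, 0, 0, 0, 5, -0.75],
    [0, 0, 0, 0, 0, 20, -0.75],
    [0, 0, 0, 0, 0, 40, -0.75],
    [0, 0, 0, 0, 0, 60, -0.75],
    [0, 0, 0, 0, 0, 80, -0.75],
    [0, 0, 0, 0, 0, 100, -0.75],
    [0, 0, 0, 0, 0, 117, -0.75],
    [0, 0, 0, 0, 0, 117, -0.75],
  ],
)

```text
clock: 22.4
tcp_pos: [0.6361, -0.0334, 0.1502]
orientation: [2.289, 2.146, 0.007]
wrist_force: [-0.2, -0.6, -0.3]
opening: 0.316
grip_force: 20.0
```

Call:
send_rows(
  steps=[
    [0, 0, -0.01, -14, 7, 0, -0.75],
    [0, 0, -0.03, -42, 21, 0, -0.75],
    [0, 0, -0.05, -70, 35, 0, -0.75],
    [0, 0, -0.07, -98, 49, 0, -0.75],
    [0, 0, -0.09, -126, 63, 0, -0.75],
    [0, 0, -0.09, -148, 74, 0, -0.75],
    [0, 0, -0.09, -160, 80, 0, -0.75],
    [0, 0, -0.09, -160, 80, 0, -0.75],
  ],
)

```text
clock: 23.2
tcp_pos: [0.4728, 0.0479, 0.1465]
orientation: [-2.383, -2.046, 0.001]
wrist_force: [-0.4, 0.1, -0.4]
opening: 0.309
grip_force: 20.0
```

Call:
send_rows(
  steps=[
    [0, 0, 0, 1, 0, -20, -0.75],
    [0, 0, 0, 1, 0, -40, -0.75],
    [0, 0, 0, 1, 0, -60, -0.75],
    [0, 0, 0, 1, 0, -80, -0.75],
    [0, 0, 0, 1, 0, -95, -0.75],
    [0, 0, 0, 1, 0, -105, -0.75],
    [0, 0, 0, 1, 0, -112, -0.75],
    [0, 0, 0, 1, 0, -112, -0.75],
  ],
)

```text
clock: 24.0
tcp_pos: [0.4754, 0.0466, 0.0342]
orientation: [2.386, 2.043, -0.001]
wrist_force: [-0.4, 1.3, -0.1]
opening: 0.316
grip_force: 20.0
```

Call:
send_rows(
  steps=[
    [0, 0, 0, 0, 0, -2, -0.75],
    [0, 0, 0, 0, 0, -4, -0.75],
    [0, 0, 0, 0, 0, -5, -0.75],
    [0, 0, 0, 0, 0, -5.5, -0.75],
    [0, 0, 0, 0, 0, -6, -0.75],
    [0, 0, 0, 0, 0, -6, -0.75],
    [0, 0, 0, 0, 0, -6, -0.75],
    [0, 0, 0, 0, 0, -6, -0.75],
  ],
)

```text
clock: 24.8
tcp_pos: [0.4752, 0.0471, 0.0288]
orientation: [2.386, 2.044, 0.0]
wrist_force: [0.5, 0.7, -0.7]
opening: 0.32
grip_force: 20.0
```

Call:
send_rows(
  steps=[
    [0, 0, 0, -1, 0, -0.5, -0.75],
    [0, 0, 0, -1, 0, -1, -0.75],
    [0, 0, 0, -1, 0, -1, -0.75],
    [0, 0, 0, -1, 0, -1, -0.75],
    [0, 0, 0, -1, 0, -1, -0.75],
    [0, 0, 0, -1, 0, -1, -0.75],
    [0, 0, 0, -1, 0, -1, -0.75],
    [0, 0, 0, -1, 0, -1, -0.75],
  ],
)

```text
clock: 25.6
tcp_pos: [0.474, 0.0471, 0.028]
orientation: [-2.385, -2.044, -0.0]
wrist_force: [-2.5, -0.3, 5.8]
opening: 0.312
grip_force: 20.0
```

Call:
send_rows(
  steps=[
    [0, 0, 0, 0, 0, 0, -0.32],
    [0, 0, 0, 0, 0, 0, -0.2],
    [0, 0, 0, 0, 0, 0, 0.1],
    [0, 0, 0, 0, 0, 0, 0.3],
    [0, 0, 0, 0, 0, 0, 0.3],
    [0, 0, 0, 0, 0, 15, 0.3],
    [0, 0, 0, 0, 0, 50, 0.3],
    [0, 0, 0, 0, 0, 100, 0.3],
  ],
)

```text
clock: 26.4
tcp_pos: [0.4723, 0.0467, 0.1271]
orientation: [-2.385, -2.043, 0.009]
wrist_force: [0.8, 0.4, -0.1]
opening: 0.65
grip_force: 0.0
```

Call:
send_rows(
  steps=[
    [0, 0, 0.02, 25, -24, 20, 0.3],
    [0, 0, 0.04, 52, -50, 20, 0.3],
    [0, 0, 0.06, 79, -76, 20, 0.3],
    [0, 0, 0.08, 106, -102, 20, 0.3],
    [0, 0, 0.09, 133, -128, 20, 0.3],
    [0, 0, 0.09, 154, -148, 20, 0.3],
    [0, 0, 0.09, 154, -148, 20, 0.3],
    [0, 0, 0.09, 154, -148, 20, 0.3],
  ],
)

```text
clock: 27.2
tcp_pos: [0.6277, -0.1012, 0.1471]
orientation: [-2.292, -2.147, 0.001]
wrist_force: [0.3, -0.4, 0.5]
opening: 0.652
grip_force: 0.0
```

```bash
python3 - <<'E'
from fitv import *
for c in("scene","side"): im=capture(c)
print(read_state()["tcp_pos"])
print(locate("vial_tall",(.474,.0471),["scene","side"],.006,-.156))
print(locate("vial_flat",(.628,-.1005),["scene","side"]))
cv2.imwrite("pics/sd3.png",im[:,:,::-1])
E
```

```text
[ 0.62730038 -0.09961086  0.14733083]
(2, array([ 0.473 ,  0.0462, -0.0531]), np.float64(0.324))
(2, array([ 0.628, -0.101, -0.202]), np.float64(0.115))
```

View pics/sd3.png

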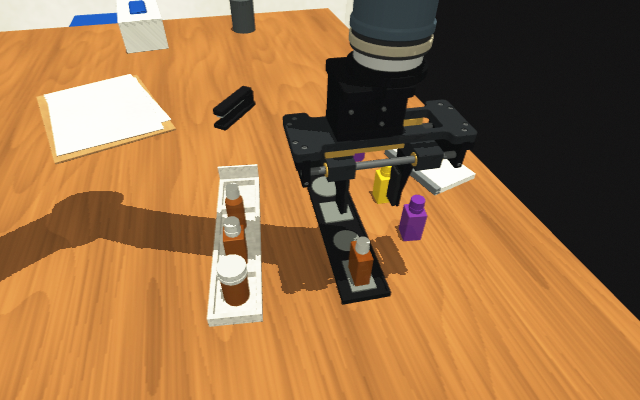

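Three stand upright in the test tray, at (235,280), (233,240) and (234,205). Only the flat bottle (361,262) remains. It looks turned about -0.15, so I turn the tool to match.

Call:
send_rows(
  steps=[
    [0, 0, -0.07, 0, -1, -25, 0.3],
    [0, 0, -0.07, 0, -1, -50, 0.3],
    [0, 0, -0.07, 0, -1, -75, 0.3],
    [0, 0, -0.07, 0, -1, -100, 0.3],
    [0, 0, -0.07, 0, -1, -119, 0.3],
    [0, 0, -0.07, 0, -1, -119, 0.3],
    [0, 0, -0.07, 0, -1, -119, 0.3],
    [0, 0, -0.07, 0, -1, -119, 0.1],
  ],
)

```text
clock: 28.3
tcp_pos: [0.6292, -0.102, 0.0302]
orientation: [2.364, 2.067, 0.003]
wrist_force: [0.6, -0.9, -0.7]
opening: 0.615
grip_force: 0.0
```

Call:
send_rows(
  steps=[
    [0, 0, 0, 0, 0, 0, -0.1],
    [0, 0, 0, 0, 0, 0, -0.3],
    [0, 0, 0, 0, 0, 0, -0.45],
    [0, 0, 0, 0, 0, 0, -0.6],
    [0, 0, 0, 0, 0, 0, -0.85],
    [0, 0, 0, 0, 0, 0, -0.85],
    [0, 0, 0, 0, 0, 0, -0.85],
    [0, 0, 0, 0, 0, 0, -0.85],
  ],
)

```text
clock: 29.1
tcp_pos: [0.6283, -0.1019, 0.029]
orientation: [2.365, 2.068, 0.0]
wrist_force: [-1.1, 0.6, 2.8]
opening: 0.249
grip_force: 20.0
```

Call:
send_rows(
  steps=[
    [0, 0, 0, 0, 0, 5, -0.85],
    [0, 0, 0, 0, 0, 20, -0.85],
    [0, 0, 0, 0, 0, 40, -0.85],
    [0, 0, 0, 0, 0, 60, -0.85],
    [0, 0, 0, 0, 0, 80, -0.85],
    [0, 0, 0, 0, 0, 100, -0.85],
    [0, 0, 0, 0, 0, 118, -0.85],
    [0, 0, 0, 0, 0, 118, -0.85],
  ],
)

```text
clock: 29.9
tcp_pos: [0.6301, -0.1026, 0.1504]
orientation: [2.362, 2.064, 0.007]
wrist_force: [0.3, -0.6, -0.8]
opening: 0.256
grip_force: 20.0
```

Call:
send_rows(
  steps=[
    [0, 0, 0, -10, 15, 0, -0.85],
    [0, 0, -0.01, -32, 48, 0, -0.85],
    [0, 0, -0.02, -58, 87, 0, -0.85],
    [0, 0, -0.02, -84, 126, 0, -0.85],
    [0, 0, -0.02, -110, 165, 0, -0.85],
    [0, 0, -0.02, -132, 198, 0, -0.85],
    [0, 0, -0.02, -144, 216, 0, -0.85],
    [0, 0, -0.02, -144, 216, 0, -0.85],
  ],
)

```text
clock: 30.7
tcp_pos: [0.4804, 0.1181, 0.1455]
orientation: [-2.375, -2.051, 0.004]
wrist_force: [0.4, 0.3, -1.0]
opening: 0.252
grip_force: 20.0
```

Call:
send_rows(
  steps=[
    [0, 0, 0, 0, 0, -20, -0.85],
    [0, 0, 0, 0, 0, -40, -0.85],
    [0, 0, 0, 0, 0, -60, -0.85],
    [0, 0, 0, 0, 0, -80, -0.85],
    [0, 0, 0, 0, 0, -95, -0.85],
    [0, 0, 0, 0, 0, -105, -0.85],
    [0, 0, 0, 0, 0, -112, -0.85],
    [0, 0, 0, 0, 0, -112, -0.85],
  ],
)

```text
clock: 31.5
tcp_pos: [0.4837, 0.1137, 0.0341]
orientation: [-2.386, -2.043, 0.002]
wrist_force: [-1.2, -0.3, -1.4]
opening: 0.254
grip_force: 20.0
```

Call:
send_rows(
  steps=[
    [0, 0, 0, 0, 0, -2, -0.85],
    [0, 0, 0, 0, 0, -4, -0.85],
    [0, 0, 0, 0, 0, -5, -0.85],
    [0, 0, 0, 0, 0, -6, -0.85],
    [0, 0, 0, 0, 0, -6.5, -0.85],
    [0, 0, 0, 0, 0, -6.5, -0.85],
    [0, 0, 0, 0, 0, -6.5, -0.85],
    [0, 0, 0, 0, 0, -6.5, -0.85],
  ],
)

```text
clock: 32.3
tcp_pos: [0.4842, 0.1141, 0.0283]
orientation: [2.386, 2.044, 0.0]
wrist_force: [0.9, 0.2, -0.1]
opening: 0.249
grip_force: 20.0
```

Call:
send_rows(
  steps=[
    [0, 0, 0, 0, 0, -0.5, -0.85],
    [0, 0, 0, 0, 0, -1, -0.85],
    [0, 0, 0, 0, 0, -1.5, -0.85],
    [0, 0, 0, 0, 0, -1.5, -0.85],
    [0, 0, 0, 0, 0, -1.5, -0.85],
    [0, 0, 0, 0, 0, -1.5, -0.85],
    [0, 0, 0, 0, 0, -1.5, -0.85],
    [0, 0, 0, 0, 0, -1.5, -0.85],
  ],
)

```text
clock: 33.1
tcp_pos: [0.4842, 0.1141, 0.0269]
orientation: [-2.386, -2.044, -0.0]
wrist_force: [-2.1, -0.2, 4.7]
opening: 0.253
grip_force: 20.0
```

Call:
send_rows(
  steps=[
    [0, 0, 0, 0, 0, 0, -0.45],
    [0, 0, 0, 0, 0, 0, -0.3],
    [0, 0, 0, 0, 0, 0, 0.0],
    [0, 0, 0, 0, 0, 0, 0.3],
    [0, 0, 0, 0, 0, 0, 0.3],
    [0, 0, 0, 0, 0, 15, 0.3],
    [0, 0, 0, 0, 0, 50, 0.3],
    [0, 0, 0, 0, 0, 100, 0.3],
  ],
)

```text
clock: 33.9
tcp_pos: [0.4823, 0.1136, 0.126]
orientation: [-2.385, -2.043, 0.009]
wrist_force: [-0.0, 1.1, 0.3]
opening: 0.642
grip_force: 0.0
```

Call:
send_rows(
  steps=[
    [0, 0, 0, 0, 0, 30, 0.3],
    [0, 0, 0, 20, 30, 50, 0.3],
    [0, 0, 0, 40, 60, 60, 0.3],
    [0, 0, 0, 60, 90, 60, 0.3],
    [0, 0, 0, 80, 120, 60, 0.3],
    [0, 0, 0, 80, 150, 60, 0.3],
    [0, 0, 0, 80, 150, 60, 0.3],
    [0, 0, 0, 80, 150, 60, 0.3],
  ],
)

```text
clock: 34.7
tcp_pos: [0.5637, 0.2645, 0.1862]
orientation: [2.384, 2.046, -0.002]
wrist_force: [-0.9, -0.9, -0.8]
opening: 0.645
grip_force: 0.0
```

```bash
python3 - <<'E'
from fitv import *
ims=[capture(c) for c in("scene","side")]
for v,e in dict(vial_jar=(.453,-.087),vial_square=(.4643,-.02),vial_tall=(.474,.0471),vial_flat=(.4845,.114)).items(): print(v,locate(v,e,["scene","side"],.006,-.156))
a=cv2.resize(ims[0][50:230,260:480],(400,327)); b=cv2.resize(ims[1][140:340,150:395],(400,327))
cv2.imwrite("pics/end.png",np.hstack([a,b])[:,:,::-1]); print(read_state()["tcp_pos"],read_state()["clock"])
E
```

```text
vial_jar (2, array([ 0.4536, -0.0883, -0.1119]), np.float64(0.093))
vial_square (2, array([ 0.4633, -0.02  ,  0.0339]), np.float64(0.276))
vial_tall (2, array([ 0.4729,  0.0459, -0.0576]), np.float64(0.285))
vial_flat (2, array([ 0.4839,  0.1146, -0.038 ]), np.float64(0.319))
[0.56423146 0.26378553 0.18690203] 35.2
```

View pics/end.png

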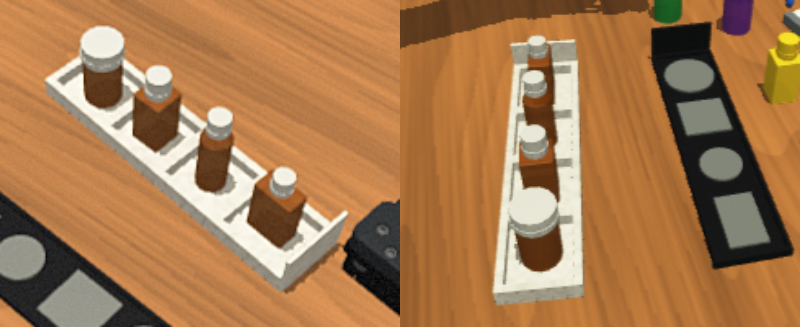

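All four stand upright, one to a compartment: jar (103,70) furthest from the plate, then square (157,110), tall (214,150) and flat (277,205) beside the plate. The pads show the reverse order.

```bash
python3 -c "
from plant import *
print(finish_job())"
```

```text
the job is handed in; nothing more can be done
None
```

I moved all four amber containers into the test tray in reverse order and handed the job in at about 35 s; the final pictures show each upright and released in its own compartment, but `finish_job()` returned no verdict.

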